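# Roll the case's seal strip flush and lock it

## Robot

A 6-joint arm with a two-finger parallel gripper is mounted at the origin on a cart in front of the work surface, level with it; the furniture and walls round the work are solid. World frame = base frame: x ahead of the robot, y to its left, z up, the work surface at z = 0. Lengths are in m, angles in rad, forces in N, time in s.
With the tool pointing down it reaches from about 0.375 to 0.9 m from the base axis. Payload 3.1 kg.
Tool frame: the origin (TCP) lies between the finger pads; the fingertips stand 17 mm ahead of it and the grasp point (between the pads) lies 2 mm behind it; z points along the fingers, y is the line along which they close (so a half turn about z gives the same grasp; the last joint's range is limited). The gripper opens to 85 mm and grips with 20 to 120 N. Pads are 22 mm wide; open, the fingers measure 114 mm over their backs; the gripper's body (76 mm by 85 mm) begins 54 mm behind the grasp point. The pads swing forward as they close: fully open they stand 13 mm farther back than shut.
Start: joints at [0.963, 0.527, 1.433, -0, 1.181, -0.178], TCP at [0.26, 0.568, 0.248] pointing down, gripper open.
Joint ranges: [-3.08, 3.08], [-0.75, 2.2], [0.22, 2.44], [-1.43, 4.57], [0, 2.65], [-2.85, 2.85]. Speed limits (rad/s): [2.79, 2.79, 3.14, 3.14, 3.14, 3.14].

## Interface

Orientations are given as a unit quaternion [x, y, z, w].
In Python, from station import sense, vision, order gives the robot as it stands.
- The arm moves only by the shell command python3 -m crank 'ROWS' [OPENING] [FORCE]. ROWS is JSON, a list of rows, each an object with "dp": the shift along the world's x, y, z in units of 30 mm (1.0 is 30 mm), a list of three; "angular": the turn, a rotation vector about the world's x, y, z in degrees, a list of three. In form: [{"dp": [dx, dy, dz], "angular": [ax, ay, az]}, ...]. A call has 1 to 20 rows; each row shifts and turns the commanded pose from where the row before left it; what a row does not reach is not made up. A row lasts 1/10 s, in which the tool goes at most 50 mm and 8.59 degrees, less where a joint would pass 70% of its speed; a pose out of reach is approached as far as the arm can. A call is refused whole if a number of a shift passes 1 or a number of a turn 8.59, either way. A call with a gripper value outside its range is refused whole. OPENING is the closure, from 0 (fully open) to 1 (shut), set as the call begins (- or left out, the last holds). The fingers move at their own pace and stop on an object; FORCE is the grip in N (left out, the last holds). Time passes only in rows, so rows that do not move let the fingers close. It gives the time, the measured TCP pose, the force, the opening and the grip force at its end, in the units of the state.
- sense(): the state, without advancing time (a new reading comes with each control period).
- vision.snapshot(name): name is "scene" or "top" or "wrist"; returns a dict with "image" (384x512x3 uint8, blue, green, red), "range_z" (384x512 float32, m along the optical axis (not along the pixel's ray), 0 where there is no reading), "mtx" (3x3 intrinsics, pixels), "pose" (4x4, takes a point from camera to world coordinates); the wrist camera has in their place "mount" (4x4, takes a point from camera to tool coordinates, whose origin is the TCP and whose axes are the flange's). Camera axes: x right, y down, z forward; pixel columns grow to the right and rows downward; lengths in m; the calibration is good to about 2 mm. A picture is of the moment at which its call begins: read the wrist's pose just before it.
- order.sign_off(): hands the job in; it is judged then, once.
The state is a dict: "t": time; "q": joint angles; "qd": joint speeds; "tau": joint torques, N m; "tcp_pos": TCP position; "tool_rot": TCP orientation; "force": force on the tool from outside, world axes, zero at the start; "ft_torque": the same for the moment, N m; "finger_gap": opening from 0.0 (shut) to 1.0 (fully open); "gripper_force": force on a finger pad.
Only numpy, scipy, OpenCV 4.12 (cv2) and the standard library are available. Lean on these libraries where they do the work, as an engineer would, in place of code of your own. Each camera call takes 0.05 s, during which the arm holds its last target. There are 200 camera calls.

## Task

The seal strip on the sloped front of the steel instrument case stands proud of its channel. If the locking lever at its end hangs over the strip, first swing it up and back, clear of the strip; then take the hand roller from its leaning rest and roll it firmly along the strip until every segment is flush, pressing only with the roller and not with the gripper. Then put the roller back in its rest as it was, and last swing the lever fully down over the strip. Do not disturb the other things on the trolley.

Things in the scene. Friction and masses are not known exactly. Their poses are not given: they have to be found in the camera images.
- strip: Seal strip: six rigid plastic segments in one straight channel. Origin: mid-length, mid-width, in the flush plane, 58 mm above the table. Axes: x up the slope, y along the strip towards the lever (robot's left), z square out of the slope, 30 deg from vertical towards the robot. Segments 22 mm wide, 28 mm apart, centres y = -70, -42, -14, 14, 42, 70 mm; a seated segment's top is at z = 0
- strip_start (a point): On the strip's plain end, axes as the strip's: middle of the top of a fixed metal end block, at y = -100 mm, z = 0 of the strip's frame. The block is 25 mm wide, 32 mm long, flush with seated segments; so are two metal rails along the strip's sides (x = 12.5 to 18.5 mm) and a like block from y = 84 to 128 mm under the lever
- case: Fixed steel instrument case, origin on the table under the strip's middle, x level and away from the robot, y along the strip. Its sloped front, 90 mm by 270 mm, lies 6 mm below the flush plane (front edge 33 mm above the table, back edge 78); behind it a flat top reaches x = 102 mm, with a wire handle up to z = 91 mm
- seal_1 (a joint): Segment 1 of the strip (1 at the plain end, 6 next to the lever): how far it is pressed in, m; 0 = stands 5 mm proud, 0.005 = flush, against its stop. Stays where it is left; about 5 N pushes it in
- seal_2 (a joint): Segment 2 of the strip (1 at the plain end, 6 next to the lever): how far it is pressed in, m; 0 = stands 5 mm proud, 0.005 = flush, against its stop. Stays where it is left; about 5 N pushes it in
- seal_3 (a joint): Segment 3 of the strip (1 at the plain end, 6 next to the lever): how far it is pressed in, m; 0 = stands 5 mm proud, 0.005 = flush, against its stop. Stays where it is left; about 5 N pushes it in
- seal_4 (a joint): Segment 4 of the strip (1 at the plain end, 6 next to the lever): how far it is pressed in, m; 0 = stands 5 mm proud, 0.005 = flush, against its stop. Stays where it is left; about 5 N pushes it in
- seal_5 (a joint): Segment 5 of the strip (1 at the plain end, 6 next to the lever): how far it is pressed in, m; 0 = stands 5 mm proud, 0.005 = flush, against its stop. Stays where it is left; about 5 N pushes it in
- seal_6 (a joint): Segment 6 of the strip (1 at the plain end, 6 next to the lever): how far it is pressed in, m; 0 = stands 5 mm proud, 0.005 = flush, against its stop. Stays where it is left; about 5 N pushes it in
- lever_hinge (a point): Hinge of the steel locking lever, on the case; axes as the strip's; hinge axis along x. It lies at x = 0, y = 108, z = 9 mm of the strip's frame, between two bearing cheeks 18 mm long (y) that reach 15 mm above the flush plane
- lever_tip (a point): Middle of the round cross bar, 14 mm in diameter and 14 mm wide, at the lever's free end, 46 mm from its hinge; the lever itself is a flat bar 14 mm wide, 4 mm thick. Push it along its arc: shoved straight sideways while low it can jam against the pusher
- lock_lever (a joint): Angle of the locking lever, rad; 0 = shut, lies along the strip over segment 6 (tip then at y = 62, z = 10 mm of the strip's frame), 1.57 = stands square to the slope, 2.0 = fully open, leaning outwards past the strip's end. Stiff (2 N at the tip), stays where it is left
- roller_grip (a point): Hand roller, mid-handle. z along the handle away from the wheel, x the axle; it rolls along its y. Handle 26 (x) by 22 (y) by 50 mm (z = -26 to 24); below it a neck, a fork (26 by 16 mm) and a rubber wheel 40 mm in diameter, 16 mm wide, its rim 88 mm from this point along -z. 0.2 kg. At the start it leans in its rest, handle top towards the robot, 30 deg from vertical
- rest_seat (a point): On the roller's rest: where mid-handle is when the roller is home. x level, away from the robot. At home the handle leans 30 deg from vertical towards the rest's -x, axle in the rest's x-z plane. It is held by gravity only
- rest: Fixed steel stand, origin under its base of 100 x 76 mm, axes as the seat's. The wheel stands on a sloping foot between two side walls (48 mm apart in y, 26 mm up the tool from the rim); fork and handle lie flat on a back plate, on the robot's side, that ends 72 mm up the tool from the rim. The side away from the robot is open, the handle's upper 40 mm free all round
- cotton_jar: round glass jar with a steel lid and knob, 72 mm across, 96 mm tall, base at origin; bystander
- bur_block: small blue block with a clear cover, 46 x 62 x 34 mm, base at origin; bystander
- dappen_dish: small waisted glass dish, 33 mm across, 26 mm tall, base at origin; bystander
- dropper_bottle: small brown bottle with a black dropper cap, 34 mm across, 102 mm tall, base at origin; bystander
- gauze_packet: flat printed carton, 86 x 85 x 19 mm, base at origin; bystander
- suture_box: small printed carton standing on edge, 29 x 78 x 59 mm, base at origin; bystander
- sharps_pot: small round pot with a lid, 64 mm across, 78 mm tall, base at origin; bystander

How it is judged:
By the outcome, as a careful person would: the job done as asked, in the order asked, and still so for the second after the job is handed in, with the robot touching nothing.
It also fails if it takes over 72 s, if anything falls off the work surface, if the arm or the gripper's body presses on something with over 40 N, if the wrist force passes 120 N, or if a joint passes its speed limit or range.

## Working session

There is one attempt and no reset: what is moved stays moved. The work goes in short steps, Python scripts to look and compute and a shell command to move; the robot and the scene stay as the last step left them, time stands still between calls to the robot, and variables do not carry over. Pictures are saved under pics/ and viewed, at most 10 in all, crops included, and the job is handed in when it is done.

```bash
ls; mkdir -p pics
python3 - <<'E'
from station import sense, vision
import cv2,numpy as np
s=sense();print({k:np.round(v,3).tolist() for k,v in s.items()})
for n in("scene","top"):
    d=vision.snapshot(n);cv2.imwrite(f"pics/{n}0.png",cv2.resize(d["image"],(800,600)));np.savez(f"/tmp/{n}0.npz",**d);print(n,d["mtx"].round(1).tolist(),d["pose"].round(3).tolist())
E
```

```text
pics
{'t': 0.0, 'q': [0.962, 0.528, 1.434, 0.0, 1.181, -0.178], 'qd': [-0.001, -0.0, -0.002, -0.001, 0.0, 0.002], 'tau': [0.001, -44.236, -17.803, -0.0, 0.008, -0.0], 'tcp_pos': [0.26, 0.568, 0.247], 'tool_rot': [0.213, 0.977, -0.001, -0.0], 'force': [0.175, -0.32, -0.319], 'ft_torque': [0.01, -0.017, 0.03], 'gripper_force': 0.0, 'finger_gap': 1.002}
scene [[425.5, 0.0, 245.3], [0.0, 425.5, 193.7], [0.0, 0.0, 1.0]] [[0.694, -0.319, 0.645, -0.244], [-0.72, -0.326, 0.613, -0.783], [0.015, -0.89, -0.456, 0.649], [0.0, 0.0, 0.0, 1.0]]
top [[454.5, 0.0, 257.2], [0.0, 454.5, 192.5], [0.0, 0.0, 1.0]] [[-0.001, -0.995, 0.098, 0.394], [-1.0, 0.002, 0.016, -0.027], [-0.016, -0.098, -0.995, 1.515], [0.0, 0.0, 0.0, 1.0]]
```

View pics/scene0.png

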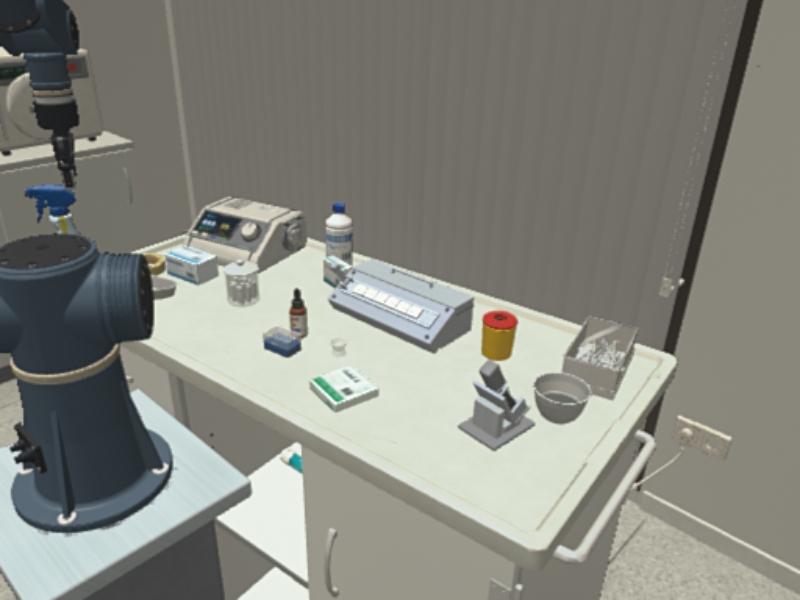

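View pics/top0.png

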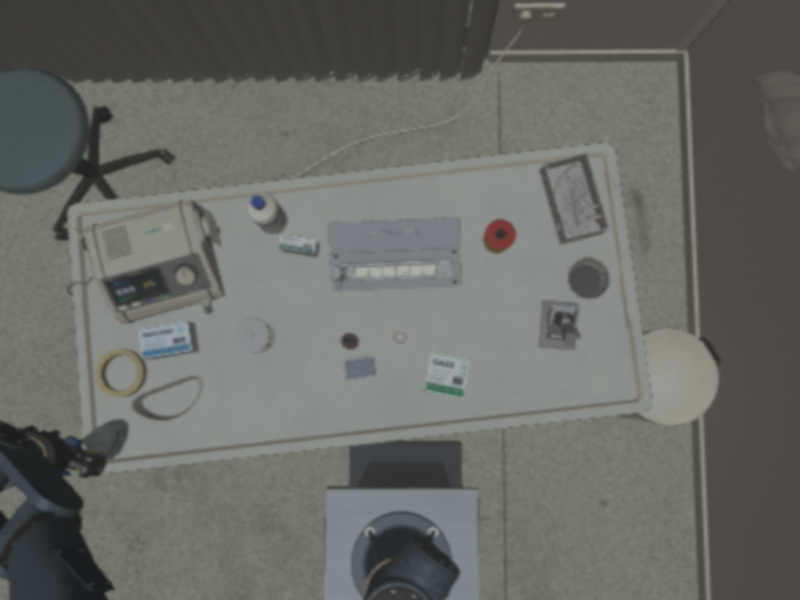

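The scene picture shows the case centred near (400,300) and the rest with roller near (495,405). In the top view the case is near (395,255), with the lever at its left end (340,272), and the rest is near (560,325). I'll enlarge both.

```bash
cat > h.py <<'E'
import numpy as np,cv2
from scipy.spatial.transform import Rotation as R
def pt(d,u,v,pose=None,r=1):
    z=d["range_z"][int(v)-r:int(v)+r+1,int(u)-r:int(u)+r+1];z=np.median(z[z>0])
    p=np.linalg.inv(d["mtx"])@[u,v,1]*z
    P=d["pose"] if pose is None else pose
    return P[:3,:3]@p+P[:3,3]
def ray(d,u,v,z,pose=None):
    P=d["pose"] if pose is None else pose
    r=P[:3,:3]@np.linalg.inv(d["mtx"])@[u,v,1]; c=P[:3,3]
    return c+r*(z-c[2])/r[2]
def cloud(d,pose=None):
    P=d["pose"] if pose is None else pose
    v,u=np.indices(d["range_z"].shape);z=d["range_z"]
    p=np.stack([u,v,np.ones_like(u)],-1)@np.linalg.inv(d["mtx"]).T*z[...,None]
    return p@P[:3,:3].T+P[:3,3]
E
python3 - <<'E'
import numpy as np,cv2
t=np.load("/tmp/top0.npz");s=np.load("/tmp/scene0.npz")
a=t["image"][135:190,205:300];a=cv2.resize(a,(798,462),interpolation=cv2.INTER_CUBIC)
b=t["image"][185:230,335:395];c=s["image"][225:290,285:350]
im=np.zeros((600,800,3),np.uint8)
im[:340,:587]=cv2.resize(t["image"][135:190,205:300],(587,340),interpolation=cv2.INTER_CUBIC)
im[340:600,:347]=cv2.resize(b,(347,260),interpolation=cv2.INTER_CUBIC)
im[340:600,360:620]=cv2.resize(c,(260,260),interpolation=cv2.INTER_CUBIC)
cv2.imwrite("pics/crop1.png",im)
from h import *
C=cloud(t)
for n,(u0,u1,v0,v1) in dict(case=(205,300,135,190),rest=(335,395,185,230)).items():
    P=C[v0:v1,u0:u1].reshape(-1,3);P=P[P[:,2]>0.02]
    q=P[:,:2].astype(np.float32)
    print(n,P.min(0).round(3),P.max(0).round(3),cv2.minAreaRect(q))
E
```

```text
case [ 0.394 -0.124  0.024] [0.709 0.146 1.515] ((0.5494580268859863, 0.008004099130630493), (0.31287479400634766, 0.2705324590206146), 1.7599263191223145)
rest [ 0.394 -0.423  0.02 ] [ 0.566 -0.027  1.515] ((0.44967174530029297, -0.23978757858276367), (0.09728250652551651, 0.4299432933330536), 27.378101348876953)
```

View pics/crop1.png

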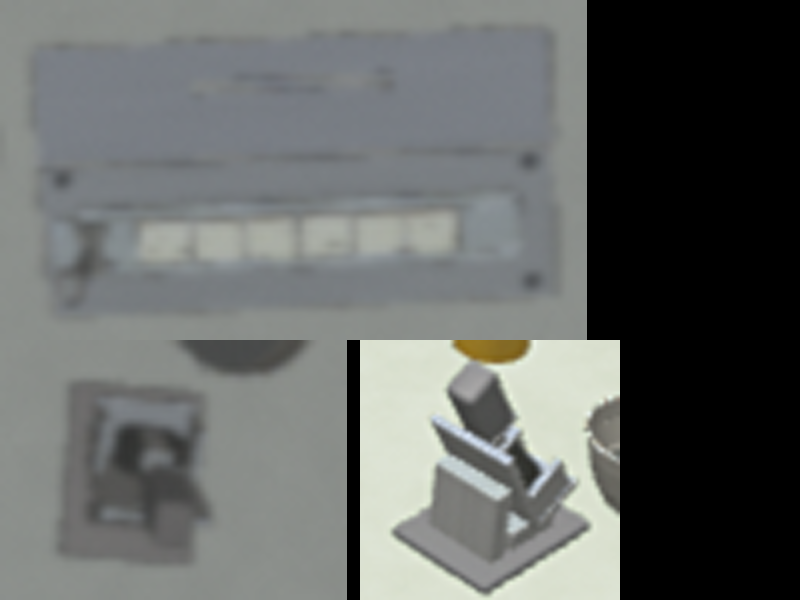

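Top crop: all six segments are visible (138..458, y≈237). The lever is at (95,240) with its tip towards (75,290), so it stands open, clear of the strip. The rest's base corners are at (70,380), (205,390), (190,562) and (57,555) in the lower-left crop. Working out positions next.

Run:
```python
from h import *
t=np.load("/tmp/top0.npz")
k=587/95;f=lambda x,y,z:ray(t,205+x/k-.5+.5/k,135+y/k-.5+.5/k,z)
a=f(138,243,.06);b=f(458,230,.06);d=a-b
print("seg ends",a,b,"mid",(a+b)/2,"len",np.linalg.norm(d),"yaw",np.degrees(np.arctan2(-d[0],d[1])))
k=347/60;g=lambda x,y,z:ray(t,335+x/k,185+(y-340)/k,z)
c=np.array([g(*p,.004) for p in((70,380),(205,390),(190,562),(57,555))]);print(c.round(3),c.mean(0))
e=c[0]-c[3]+c[1]-c[2];print("rest yaw",np.degrees(np.arctan2(e[1],e[0])))
C=cloud(t);
P=C[190:230,338:378].reshape(-1,3);P=P[(P[:,2]>.06)&(P[:,2]<.3)];print(P[P[:,2].argsort()[-8:]].round(3))
```

```text
seg ends [0.59836257 0.09468023 0.06      ] [ 0.6047472  -0.07272546  0.06      ] mid [0.60155489 0.01097738 0.06      ] len 0.16752739533402547 yaw 2.1841241033402743
[[ 0.545 -0.302  0.004]
 [ 0.539 -0.379  0.004]
 [ 0.44  -0.368  0.004]
 [ 0.444 -0.292  0.004]] [ 0.49176295 -0.33538556  0.004     ]
rest yaw -5.849249828977646
[[ 0.458 -0.322  0.132]
 [ 0.461 -0.34   0.132]
 [ 0.464 -0.325  0.134]
 [ 0.47  -0.337  0.134]
 [ 0.464 -0.334  0.134]
 [ 0.467 -0.328  0.134]
 [ 0.464 -0.33   0.136]
 [ 0.467 -0.33   0.137]]
```

```bash
python3 -m crank '[{"dp":[0.6,-1,0.6],"angular":[0,0,8.2]},{"dp":[0.6,-1,0.6],"angular":[0,0,8.2]},{"dp":[0.6,-1,0.6],"angular":[0,0,8.2]},{"dp":[0.6,-1,0.6],"angular":[0,-7.5,0]},{"dp":[0.6,-1,0.6],"angular":[0,-7.5,0]},{"dp":[0.5,-1,0],"angular":[0,-7.5,0]},{"dp":[0.5,-1,0],"angular":[0,-7.5,0]},{"dp":[0.5,-1,0],"angular":[0,0,0]},{"dp":[0.5,-1,0],"angular":[0,0,0]},{"dp":[0.5,-1,0],"angular":[0,0,0]},{"dp":[0,-1,0],"angular":[0,0,0]},{"dp":[0,-1,0],"angular":[0,0,0]},{"dp":[0,-1,0],"angular":[0,0,0]},{"dp":[0,-1,0],"angular":[0,0,0]},{"dp":[0,-1,0],"angular":[0,0,0]},{"dp":[0,-1,0],"angular":[0,0,0]},{"dp":[0,-1,0],"angular":[0,0,0]},{"dp":[0,-1,0],"angular":[0,0,0]},{"dp":[0,0,0],"angular":[0,0,0]},{"dp":[0,0,0],"angular":[0,0,0]}]'
python3 - <<'E'
from station import sense, vision
import cv2,numpy as np
s=sense();d=vision.snapshot("wrist");np.savez("/tmp/w1.npz",tp=s["tcp_pos"],tr=s["tool_rot"],**d)
cv2.imwrite("pics/w1.png",cv2.resize(d["image"],(800,600),interpolation=cv2.INTER_CUBIC));print(d["mount"].round(3).tolist(),d["mtx"].round(1).tolist())
E
```

```text
t: 2.1
tcp_pos: [0.4251, 0.0275, 0.3381]
tool_rot: [0.002, 0.966, -0.0, 0.258]
force: [0.0, 0.0, 0.3]
finger_gap: 1.0
gripper_force: 0.0
[[0.001, -0.956, -0.294, 0.075], [1.0, 0.001, -0.001, 0.001], [0.001, -0.294, 0.956, -0.124], [0.0, 0.0, 0.0, 1.0]] [[342.4, 0.0, 261.1], [0.0, 342.4, 188.2], [0.0, 0.0, 1.0]]
```

View pics/w1.png

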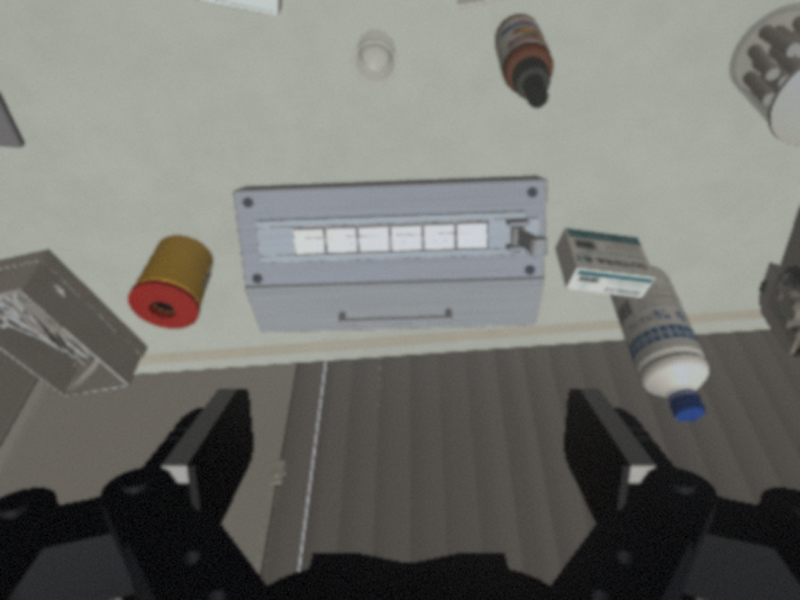

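Wrist view: the strip runs (294,241)–(487,236). The lever hinge is at (518,237) with its tip at (540,243), leaning outward, so it is open. Gripper fingers show at the bottom.

```bash
cat >> h.py <<'E'
def wpose(d):
    T=np.eye(4);T[:3,:3]=R.from_quat(d["tr"]).as_matrix();T[:3,3]=d["tp"];return T@d["mount"]
E
python3 - <<'E'
from h import *
d=np.load("/tmp/w1.npz");P=wpose(d)
f=lambda u,v:pt(d,u*.64-.2,v*.64-.2,P)
A=f(297,241);B=f(484,236.5);print(A,B,np.linalg.norm(A-B))
C=cloud(d,P);im=d["image"].astype(int)
# white segments mask
m=(im.min(-1)>185);m[:135]=0;m[170:]=0;m[:,:180]=0;m[:,320:]=0
X=C[m];X=X[(X[:,0]>.55)&(X[:,0]<.65)];c=X.mean(0);u,s,v=np.linalg.svd(X-c,full_matrices=False)
print(len(X),c,"normal",v[2],"dir",v[0],"ext",np.ptp((X-c)@v[0]),np.ptp((X-c)@v[1]), ((X-c)@v[0]).min(),((X-c)@v[0]).max())
print("lever tip",f(540,243),"cent",f(518,237))
yaw=np.arctan2(-v[0][0],v[0][1]);print(np.degrees(yaw))
E
```

```text
[ 0.60357919 -0.06780621  0.06073925] [0.59880594 0.09246497 0.06087107] 0.16034229346109255
1492 [0.600912   0.01196872 0.06070727] normal [-0.49896543 -0.01677411  0.86645954] dir [ 0.03936299 -0.99921945  0.00332359] ext 0.16371620547773733 0.019404525672361207 -0.08128289561324109 0.08243330986449623
lever tip [0.56476299 0.12631535 0.10767387] cent [0.59155822 0.11910674 0.06995784]
-177.74407125687813
```

```bash
python3 -m crank '[{"dp":[-0.4,-1,-0.4],"angular":[0,0,-2.9]},{"dp":[-0.4,-1,-0.4],"angular":[0,0,-2.9]},{"dp":[-0.3,-1,-0.4],"angular":[0,0,0]},{"dp":[-0.3,-1,-0.4],"angular":[0,0,0]},{"dp":[-0.3,-1,-0.4],"angular":[0,0,0]},{"dp":[0,-1,0],"angular":[0,0,0]},{"dp":[0,-1,0],"angular":[0,0,0]},{"dp":[0,-1,0],"angular":[0,0,0]},{"dp":[0,-1,0],"angular":[0,0,0]},{"dp":[0,-1,0],"angular":[0,0,0]},{"dp":[0,-1,0],"angular":[0,0,0]},{"dp":[0,-1,0],"angular":[0,0,0]},{"dp":[0,0,0],"angular":[0,0,0]},{"dp":[0,0,0],"angular":[0,0,0]}]'
python3 - <<'E'
from station import sense, vision
import cv2,numpy as np
s=sense();d=vision.snapshot("wrist");np.savez("/tmp/w2.npz",tp=s["tcp_pos"],tr=s["tool_rot"],**d)
cv2.imwrite("pics/w2.png",cv2.resize(d["image"],(800,600),interpolation=cv2.INTER_CUBIC))
E
```

```text
t: 3.55
tcp_pos: [0.4028, -0.3153, 0.3049]
tool_rot: [0.063, 0.971, -0.018, 0.231]
force: [0.5, 0.5, 0.6]
finger_gap: 0.997
gripper_force: 0.0
```

View pics/w2.png

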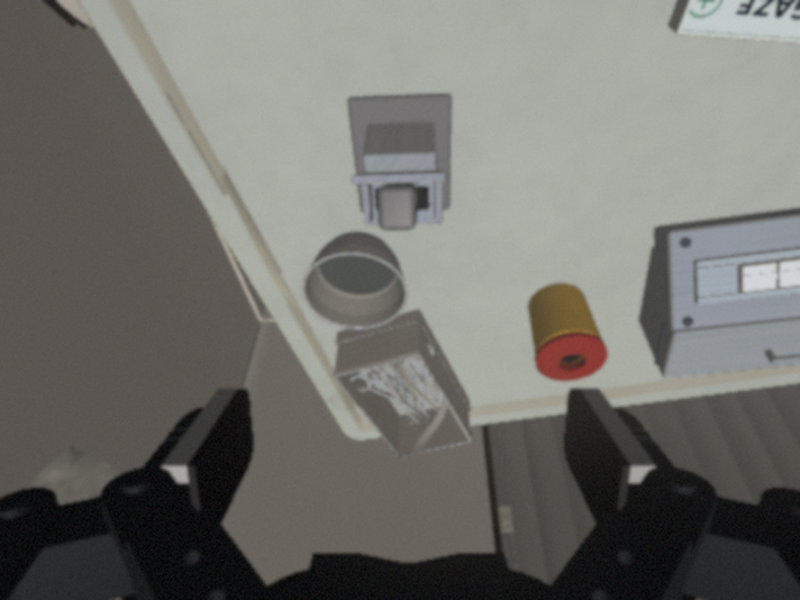

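Wrist view: the rest's base is at (350..450, 95..208) and the roller handle at (380..416, 186..228), its top end lowest at about (398,222). I'll fit the handle and rest from depth.

Run:
```python
from h import *
d=np.load("/tmp/w2.npz");P=wpose(d);print("toolaxes\n",R.from_quat(d["tr"]).as_matrix().round(3))
C=cloud(d,P)
f=lambda u,v:ray(d,u*.64-.2,v*.64-.2,.006,P)
c=np.array([f(*p) for p in((349,97),(451,94),(450,209),(357,209))]);print("base",c.round(3).tolist())
e=c[3]-c[0]+c[2]-c[1];print("yaw",np.degrees(np.arctan2(e[1],e[0])), "front mid",((c[0]+c[1])/2).round(4))
g=C[118:148,240:270];
for v in range(110,150,3): print(v,[tuple((C[v,u]*1000).round().astype(int)) for u in range(240,271,6)])
```

```text
toolaxes
 [[-0.885  0.131  0.446]
 [ 0.115  0.991 -0.064]
 [-0.451 -0.006 -0.893]]
base [[0.439, -0.364, 0.006], [0.446, -0.291, 0.006], [0.544, -0.299, 0.006], [0.535, -0.377, 0.006]]
yaw -6.384300954366791 front mid [ 0.4421 -0.3275  0.006 ]
110 [(np.int64(474), np.int64(-349), np.int64(53)), (np.int64(495), np.int64(-347), np.int64(19)), (np.int64(495), np.int64(-339), np.int64(21)), (np.int64(488), np.int64(-331), np.int64(34)), (np.int64(482), np.int64(-323), np.int64(45)), (np.int64(477), np.int64(-316), np.int64(56))]
113 [(np.int64(460), np.int64(-345), np.int64(83)), (np.int64(461), np.int64(-339), np.int64(82)), (np.int64(462), np.int64(-333), np.int64(83)), (np.int64(463), np.int64(-327), np.int64(81)), (np.int64(464), np.int64(-321), np.int64(82)), (np.int64(464), np.int64(-315), np.int64(83))]
116 [(np.int64(463), np.int64(-345), np.int64(83)), (np.int64(464), np.int64(-339), np.int64(84)), (np.int64(464), np.int64(-333), np.int64(84)), (np.int64(465), np.int64(-327), np.int64(83)), (np.int64(467), np.int64(-321), np.int64(83)), (np.int64(467), np.int64(-315), np.int64(8
[... 2494 characters left out ...]
), np.int64(-326), np.int64(130)), (np.int64(465), np.int64(-321), np.int64(130)), (np.int64(533), np.int64(-322), np.int64(38))]
146 [(np.int64(560), np.int64(-366), np.int64(1)), (np.int64(466), np.int64(-338), np.int64(131)), (np.int64(467), np.int64(-332), np.int64(129)), (np.int64(468), np.int64(-327), np.int64(130)), (np.int64(469), np.int64(-322), np.int64(129)), (np.int64(566), np.int64(-325), np.int64(1))]
149 [(np.int64(565), np.int64(-367), np.int64(1)), (np.int64(566), np.int64(-359), np.int64(1)), (np.int64(567), np.int64(-351), np.int64(2)), (np.int64(569), np.int64(-343), np.int64(0)), (np.int64(570), np.int64(-334), np.int64(0)), (np.int64(572), np.int64(-326), np.int64(-1))]
```

```bash
cat >> h.py <<'E'
def tiltrot(yaw,tilt=30):
    "tool y along the rolled axis, z = away from robot and down"
    y,t=np.radians([yaw,tilt]);c,s=np.cos(y),np.sin(y)
    z=np.array([np.sin(t)*c,np.sin(t)*s,-np.cos(t)]);Y=np.array([-s,c,0])
    return R.from_matrix(np.c_[np.cross(Y,z),Y,z])
def delta(p,Rt):
    from station import sense
    s=sense();print("pos",np.round(s["tcp_pos"],4),"need dp(30mm)",((np.array(p)-s["tcp_pos"])/.03).round(2),"rot deg",(Rt*R.from_quat(s["tool_rot"]).inv()).as_rotvec(degrees=True).round(2),"F",np.round(s["force"],1),"t",round(s["t"],2))
E
python3 -c "
from h import *
delta([.428,-.3255,.179],tiltrot(-6))
delta([.4675,-.3295,.110],tiltrot(-6))
from station import sense;print(sense()['q'])"
```

```text
pos [ 0.4025 -0.3146  0.3047] need dp(30mm) [ 0.85 -0.36 -4.19] rot deg [-0.1  -3.25  1.55] F [-0.9 -0.3  0.1] t 3.6
pos [ 0.4025 -0.3146  0.3047] need dp(30mm) [ 2.17 -0.5  -6.49] rot deg [-0.1  -3.25  1.55] F [-0.9 -0.3  0.1] t 3.6
[-1.09500786  0.19065119  1.91226815  0.5227774   0.8262823  -2.85330194]
```

Joint 6 is at its limit. I'll use the half-turned grasp, turning about the tool axis in the + direction while still high.

```bash
sed -i 's/def tiltrot(yaw,tilt=30):/def tiltrot(yaw,tilt=30,flip=1):/; s/return R.from_matrix(np.c_\[np.cross(Y,z),Y,z\])/Y=-Y if flip else Y;return R.from_matrix(np.c_[np.cross(Y,z),Y,z])/' h.py
python3 -m crank '[{"dp":[0.2,0,-0.2],"angular":[3.9,-0.5,-7.3]},{"dp":[0.2,0,-0.2],"angular":[3.9,-0.5,-7.3]},{"dp":[0.2,0,-0.2],"angular":[3.9,-0.5,-7.3]},{"dp":[0.2,0,-0.2],"angular":[3.9,-0.5,-7.3]},{"dp":[0.1,0,-0.2],"angular":[3.9,-0.5,-7.3]},{"dp":[0,0,-0.2],"angular":[3.9,-0.5,-7.3]},{"dp":[0,0,-0.1],"angular":[3.9,-0.5,-7.3]},{"dp":[0,0,-0.1],"angular":[3.9,-0.5,-7.3]},{"dp":[0,0,-0.1],"angular":[3.9,-0.5,-7.3]},{"dp":[0,0,0],"angular":[3.9,-0.5,-7.3]},{"dp":[0,0,0],"angular":[3.9,-0.5,-7.3]},{"dp":[0,0,0],"angular":[3.9,-0.5,-7.3]},{"dp":[0,0,0],"angular":[3.9,-0.5,-7.3]},{"dp":[0,0,0],"angular":[3.9,-0.5,-7.3]},{"dp":[0,0,0],"angular":[3.9,-0.5,-7.3]},{"dp":[0,0,0],"angular":[3.9,-0.5,-7.3]},{"dp":[0,0,0],"angular":[3.9,-0.5,-7.3]},{"dp":[0,0,0],"angular":[3.9,-0.5,-7.3]},{"dp":[0,0,0],"angular":[0,0,0]}]'; python3 -c "
from h import *
delta([.428,-.3255,.179],tiltrot(-6))
from station import sense;print(sense()['q'])"
```

```text
t: 5.5
tcp_pos: [0.429, -0.3144, 0.2602]
tool_rot: [0.947, 0.199, 0.242, 0.071]
force: [0.2, 0.1, 0.3]
finger_gap: 0.999
gripper_force: 0.0
pos [ 0.429  -0.3144  0.2602] need dp(30mm) [-0.03 -0.37 -2.71] rot deg [ 13.85  -2.01 -26.01] F [0.2 0.1 0.3] t 5.5
[-1.06994202  0.29451231  1.94616889  0.66857061  0.72020315 -0.38458286]
```

```bash
python3 -m crank '[{"dp":[0,-0.1,-0.7],"angular":[3.5,-0.5,-6.5]},{"dp":[0,-0.1,-0.7],"angular":[3.5,-0.5,-6.5]},{"dp":[0,-0.1,-0.6],"angular":[3.5,-0.5,-6.5]},{"dp":[0,-0.1,-0.6],"angular":[3.4,-0.5,-6.5]},{"dp":[0,0,-0.1],"angular":[0,0,0]},{"dp":[0,0,0],"angular":[0,0,0]},{"dp":[0,0,0],"angular":[0,0,0]}]'
python3 - <<'E'
from h import *
from station import sense, vision
delta([.428,-.3255,.179],tiltrot(-6));delta([.4675,-.3295,.110],tiltrot(-6))
s=sense();d=vision.snapshot("wrist");np.savez("/tmp/w3.npz",tp=s["tcp_pos"],tr=s["tool_rot"],**d);print(s['q'])
cv2.imwrite("pics/w3.png",d["image"])
E
```

```text
t: 6.2
tcp_pos: [0.4294, -0.3285, 0.1802]
tool_rot: [0.965, -0.05, 0.259, 0.015]
force: [0.7, -0.4, 0.1]
finger_gap: 1.001
gripper_force: 0.0
pos [ 0.4294 -0.3285  0.1802] need dp(30mm) [-0.05  0.1  -0.04] rot deg [ 0.15  0.02 -0.05] F [ 0.7 -0.4  0.1] t 6.2
pos [ 0.4294 -0.3285  0.1802] need dp(30mm) [ 1.27 -0.03 -2.34] rot deg [ 0.15  0.02 -0.05] F [ 0.7 -0.4  0.1] t 6.2
[-1.08667104  0.45977741  2.01790403  0.92428694  0.5470416  -0.19136978]
```

View pics/w3.png

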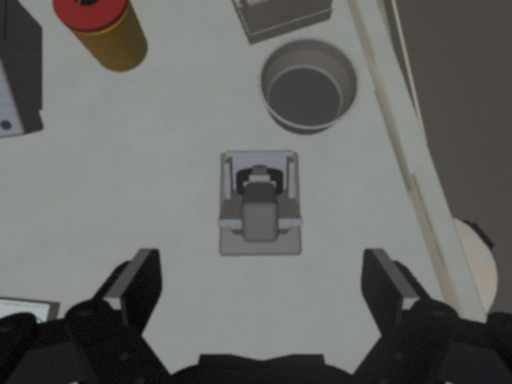

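The roller handle is centred at (260,222), midway between the fingers (261), and its yaw is aligned. Quick depth check, then grasp.

Run:
```python
from h import *
d=np.load("/tmp/w3.npz");P=wpose(d);C=cloud(d,P)
Rt=tiltrot(-6);q=(C-np.array([.4675,-.3295,.110]))@Rt.as_matrix()  # in target tool frame
for v in range(180,248,5): print(v,(q[v,260]*1000).round(1))
for u in range(238,284,4): print(u,(q[222,u]*1000).round(1))
```

```text
180 [ 7.6  1.6 43.7]
185 [10.5  1.6 20.7]
190 [10.9  1.6  8.1]
195 [10.8  1.6 -2. ]
200 [ 11.    1.6 -12.1]
205 [  9.5   1.6 -16.9]
210 [  6.7   1.6 -17.6]
215 [  4.1   1.6 -18.8]
220 [  0.8   1.6 -18.4]
225 [ -2.4   1.6 -18.1]
230 [ -5.5   1.6 -18.3]
235 [ -8.9   1.6 -17.9]
240 [-11.9   1.6 -18.4]
245 [-65.1   1.7  82.1]
238 [-16.8 -13.9  20.7]
242 [ -1.5  -9.  -15.8]
246 [ -0.6  -6.6 -17.9]
250 [ -0.3  -4.2 -18.7]
254 [ -0.   -1.9 -19.3]
258 [ -0.3   0.4 -18.6]
262 [ -0.3   2.8 -18.7]
266 [ -0.5   5.1 -18.1]
270 [ -0.5   7.4 -18.3]
274 [ -0.2   9.8 -18.8]
278 [ -1.9  12.3 -14.7]
282 [-17.   17.2  21.3]
```

```bash
python3 -m crank '[{"dp":[0.26,-0.02,-0.47],"angular":[0,0,0]},{"dp":[0.26,-0.02,-0.47],"angular":[0,0,0]},{"dp":[0.25,-0.02,-0.47],"angular":[0,0,0]},{"dp":[0.25,-0.02,-0.47],"angular":[0,0,0]},{"dp":[0.25,0,-0.46],"angular":[0,0,0]},{"dp":[0,0,0],"angular":[0,0,0]},{"dp":[0,0,0],"angular":[0,0,0]}]'; python3 -c "
from h import *
delta([.4674,-.331,.110],tiltrot(-6))"
python3 -m crank '[{"dp":[0,0,0],"angular":[0,0,0]},{"dp":[0,0,0],"angular":[0,0,0]},{"dp":[0,0,0],"angular":[0,0,0]},{"dp":[0,0,0],"angular":[0,0,0]},{"dp":[0,0,0],"angular":[0,0,0]},{"dp":[0,0,0],"angular":[0,0,0]},{"dp":[0,0,0],"angular":[0,0,0]},{"dp":[0,0,0],"angular":[0,0,0]}]' 1 80;python3 -c "
from h import *
delta([.4674,-.331,.110],tiltrot(-6))"
```

```text
t: 6.95
tcp_pos: [0.4673, -0.3312, 0.1099]
tool_rot: [0.965, -0.051, 0.259, 0.014]
force: [-0.4, 0.3, 0.9]
finger_gap: 0.998
gripper_force: 0.0
pos [ 0.4673 -0.3312  0.1099] need dp(30mm) [0.   0.01 0.  ] rot deg [0.09 0.02 0.07] F [-0.4  0.3  0.9] t 6.95
t: 7.75
tcp_pos: [0.467, -0.3313, 0.1097]
tool_rot: [0.964, -0.052, 0.259, 0.014]
force: [-2.8, 1.0, 5.6]
finger_gap: 0.249
gripper_force: 77.7
pos [ 0.467  -0.3313  0.1097] need dp(30mm) [0.01 0.01 0.01] rot deg [0.07 0.02 0.15] F [-2.8  1.   5.6] t 7.75
```

```bash
cat >> h.py <<'E'
O=np.array([.6035,.0115,.058]);YAW=2.25
RT=tiltrot(YAW);Zs=-RT.as_matrix()[:,2];Ys=-RT.as_matrix()[:,1];Xs=np.cross(Ys,Zs);S=np.c_[Xs,Ys,Zs]
def tcp(x,y,z,L=.0936): return O+S@[x,y,z+L]
def instrip(p): return S.T@(np.array(p)-O)
E
python3 -m crank '[{"dp":[0,0,0.3],"angular":[0,0,0]},{"dp":[0,0,0.5],"angular":[0,0,0]},{"dp":[0,0,0.8],"angular":[0,0,0]},{"dp":[0,0,1],"angular":[0,0,0]},{"dp":[0,0,1],"angular":[0,0,0]},{"dp":[0,0,1],"angular":[0,0,0]},{"dp":[0,0,0],"angular":[0,0,0]}]'
python3 - <<'E'
from h import *
print(S.round(3));delta(tcp(0,-.1,.05),RT);delta(tcp(0,-.1,.01),RT)
E
```

```text
t: 8.45
tcp_pos: [0.4682, -0.3327, 0.2508]
tool_rot: [0.964, -0.051, 0.26, 0.017]
force: [0.1, 0.1, -2.0]
finger_gap: 0.248
gripper_force: 78.5
[[ 0.865 -0.039 -0.5  ]
 [ 0.034  0.999 -0.02 ]
 [ 0.5   -0.     0.866]]
pos [ 0.4682 -0.3327  0.2508] need dp(30mm) [ 2.25  8.05 -2.28] rot deg [0.4  0.24 8.36] F [ 0.1  0.1 -2. ] t 8.45
pos [ 0.4682 -0.3327  0.2508] need dp(30mm) [ 2.92  8.07 -3.44] rot deg [0.4  0.24 8.36] F [ 0.1  0.1 -2. ] t 8.45
```

```bash
python3 -m crank '[{"dp":[0.2,0.8,0],"angular":[0,0,2.1]},{"dp":[0.2,0.9,0],"angular":[0,0,2.1]},{"dp":[0.2,0.9,0],"angular":[0,0,2.1]},{"dp":[0.2,0.9,0],"angular":[0.4,0.2,2.1]},{"dp":[0.2,0.9,0],"angular":[0,0,0]},{"dp":[0.2,0.9,0],"angular":[0,0,0]},{"dp":[0.2,0.9,-0.3],"angular":[0,0,0]},{"dp":[0.2,0.9,-0.5],"angular":[0,0,0]},{"dp":[0.3,0.9,-0.7],"angular":[0,0,0]},{"dp":[0.3,0,-0.7],"angular":[0,0,0]},{"dp":[0,0,0],"angular":[0,0,0]},{"dp":[0,0,0],"angular":[0,0,0]}]'
python3 - <<'E'
from h import *
from station import sense, vision
delta(tcp(0,-.1,.01),RT)
s=sense();d=vision.snapshot("wrist");np.savez("/tmp/w4.npz",tp=s["tcp_pos"],tr=s["tool_rot"],**d)
cv2.imwrite("pics/w4.png",d["image"])
C=cloud(d,wpose(d));im=d["image"].astype(int)
E
```

```text
t: 9.65
tcp_pos: [0.5324, -0.0909, 0.18]
tool_rot: [0.967, 0.018, 0.256, -0.009]
force: [0.1, 0.7, -2.1]
finger_gap: 0.248
gripper_force: 78.9
pos [ 0.5324 -0.0909  0.18  ] need dp(30mm) [ 0.78  0.01 -1.08] rot deg [-0.44 -0.38 -0.02] F [ 0.1  0.7 -2.1] t 9.65Traceback (most recent call last):
  File "<stdin>", line 6, in <module>
  File "h.py", line 18, in wpose
    T=np.eye(4);T[:3,:3]=R.from_quat(d["tr"]).as_matrix();T[:3,3]=d["tp"];return T@d["mount"]
                                     ~^^^^^^
KeyError: 'tr'
```

View pics/w4.png

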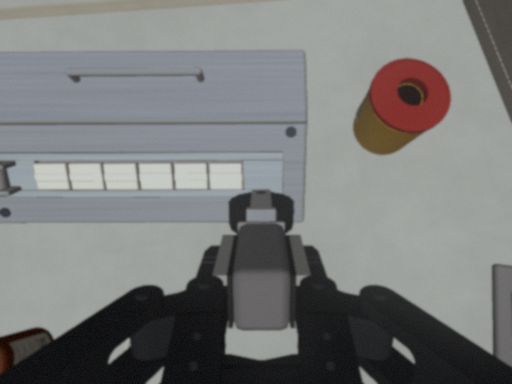

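The strip segments show at (34..243, 163..190), with the roller wheel at (261,205) off the plain end. I'll refine the strip's position from this closer view.

Run:
```python
from h import *
d=np.load("/tmp/w4.npz");P=wpose(d);C=cloud(d,P);im=d["image"].astype(int)
m=np.zeros(im.shape[:2],bool);m[160:192,30:246]=1
q=(C-O)@S
m2=m&(im.min(-1)>170)
X=q[m2];print(len(X),"x",np.percentile(X[:,0],[1,50,99]),"y",np.percentile(X[:,1],[.5,50,99.5]),"z",np.median(X[:,2]))
A=np.c_[X[:,:2],np.ones(len(X))];print("plane",np.linalg.lstsq(A,X[:,2],rcond=None)[0])
for lo,hi in((-80,-30),(-25,25),(30,80)):
    k=(X[:,1]*1e3>lo)&(X[:,1]*1e3<hi);print(lo,np.percentile(X[k,0],[1,99])*1e3,np.median(X[k,2])*1e3)
# end block
b=q[165:188,252:275].reshape(-1,3);print("endblock z",np.median(q[168:186,248:268,2])*1e3,q[175,[246,250,256,262,268,276,282]].round(4).tolist())
print("wheel",q[205,[236,250,261,272,286]].round(4).tolist())
```

```text
4587 x [-0.01074199 -0.00040159  0.00934708] y [-0.0997293  -0.001821    0.08276789] z 0.0033423733866072237
plane [ 1.58178211 -0.0346091   0.00501716]
-80 [-10.74017515   9.26825368] 3.4398915124706555
-25 [-10.66851017   9.29954782] 3.5121317347006444
30 [-10.80395448   9.24678064] 3.0695595231264963
endblock z -1.2823239037204583 [[-0.0012, -0.0856, -0.002], [-0.0009, -0.0889, -0.0007], [-0.0008, -0.0937, -0.0004], [-0.0012, -0.0986, -0.0018], [-0.0012, -0.1034, -0.0017], [-0.0009, -0.1099, -0.0005], [-0.0013, -0.1148, -0.0022]]
wheel [[0.0021, -0.0836, 0.0775], [0.0022, -0.0918, 0.0778], [0.0073, -0.0984, 0.0916], [0.0016, -0.1048, 0.0762], [0.0022, -0.1129, 0.078]]
```

```bash
python3 -m crank '[{"dp":[0.26,0,-0.36],"angular":[-0.2,-0.2,0]},{"dp":[0.26,0,-0.36],"angular":[-0.2,-0.2,0]},{"dp":[0.25,0,-0.37],"angular":[0,0,0]},{"dp":[0.05,0,-0.09],"angular":[0,0,0]},{"dp":[0.05,0,-0.09],"angular":[0,0,0]},{"dp":[0.03,0,-0.05],"angular":[0,0,0]},{"dp":[0,0,0],"angular":[0,0,0]},{"dp":[0,0,0],"angular":[0,0,0]}]'; python3 -c "
from h import *
delta(tcp(-.0005,-.1,0),RT);delta(tcp(-.0005,-.1,-.002),RT)"
python3 -m crank '[{"dp":[0.02,0,-0.03],"angular":[0,0,0]},{"dp":[0.015,0,-0.03],"angular":[0,0,0]},{"dp":[0,0,0],"angular":[0,0,0]},{"dp":[0,0,0],"angular":[0,0,0]}]'; python3 -c "
from h import *
delta(tcp(-.0005,-.1,0),RT)"
```

```text
t: 10.5
tcp_pos: [0.56, -0.0913, 0.1421]
tool_rot: [0.965, 0.019, 0.261, -0.005]
force: [-0.7, 0.2, -2.0]
finger_gap: 0.246
gripper_force: 79.0
pos [ 0.56   -0.0913  0.1421] need dp(30mm) [ 0.01  0.03 -0.11] rot deg [ 0.05  0.22 -0.  ] F [-0.7  0.2 -2. ] t 10.5
pos [ 0.56   -0.0913  0.1421] need dp(30mm) [ 0.04  0.03 -0.17] rot deg [ 0.05  0.22 -0.  ] F [-0.7  0.2 -2. ] t 10.5
t: 10.9
tcp_pos: [0.5611, -0.0911, 0.1398]
tool_rot: [0.965, 0.019, 0.26, -0.005]
force: [0.3, 0.3, -2.2]
finger_gap: 0.248
gripper_force: 79.0
pos [ 0.5611 -0.0911  0.1398] need dp(30mm) [-0.03  0.03 -0.03] rot deg [ 0.03  0.19 -0.02] F [ 0.3  0.3 -2.2] t 10.9
```

```bash
python3 -m crank '[{"dp":[-0.02,0,-0.03],"angular":[0,0,0]},{"dp":[0,0,-0.03],"angular":[0,0,0]},{"dp":[0,0,0],"angular":[0,0,0]},{"dp":[0,0,0],"angular":[0,0,0]}]'; python3 -c "
from h import *
delta(tcp(-.0005,-.1,0),RT)"
python3 -m crank '[{"dp":[0.017,0,-0.03],"angular":[0,0,0]},{"dp":[0,0,0],"angular":[0,0,0]},{"dp":[0,0,0],"angular":[0,0,0]}]'; python3 -c "
from h import *
delta(tcp(-.0005,-.1,0),RT)"
```

```text
t: 11.3
tcp_pos: [0.5605, -0.0912, 0.138]
tool_rot: [0.965, 0.019, 0.26, -0.005]
force: [0.3, -0.6, -2.1]
finger_gap: 0.245
gripper_force: 79.0
pos [ 0.5605 -0.0912  0.138 ] need dp(30mm) [-0.01  0.03  0.03] rot deg [ 0.04  0.18 -0.01] F [ 0.3 -0.6 -2.1] t 11.3
t: 11.6
tcp_pos: [0.5609, -0.0912, 0.1375]
tool_rot: [0.965, 0.019, 0.261, -0.005]
force: [-3.9, 0.2, 3.2]
finger_gap: 0.247
gripper_force: 80.1
pos [ 0.5609 -0.0912  0.1375] need dp(30mm) [-0.02  0.03  0.04] rot deg [ 0.05  0.21 -0.01] F [-3.9  0.2  3.2] t 11.6
```

```bash
python3 -m crank '[{"dp":[0.017,0,-0.03],"angular":[0,0,0]},{"dp":[-0.004,0.1,0],"angular":[0,0,0]},{"dp":[-0.006,0.15,0],"angular":[0,0,0]},{"dp":[-0.006,0.15,0],"angular":[0,0,0]},{"dp":[-0.006,0.15,0],"angular":[0,0,0]},{"dp":[-0.006,0.15,0],"angular":[0,0,0]},{"dp":[-0.006,0.15,0],"angular":[0,0,0]},{"dp":[-0.006,0.15,0],"angular":[0,0,0]}]'; python3 -c "
from h import *
delta(tcp(-.0005,-.07,-.001),RT)"
```

```text
t: 12.4
tcp_pos: [0.5597, -0.0613, 0.1373]
tool_rot: [0.965, 0.019, 0.261, -0.004]
force: [-8.0, -1.5, 11.8]
finger_gap: 0.251
gripper_force: 81.0
pos [ 0.5597 -0.0613  0.1373] need dp(30mm) [-0.    0.04  0.02] rot deg [0.12 0.23 0.05] F [-8.  -1.5 11.8] t 12.4
```

```bash
python3 -m crank '[{"dp":[-0.01,0.25,0],"angular":[0,0,0]},{"dp":[-0.01,0.25,0],"angular":[0,0,0]},{"dp":[-0.01,0.25,0],"angular":[0,0,0]},{"dp":[-0.01,0.25,0],"angular":[0,0,0]},{"dp":[-0.01,0.25,0],"angular":[0,0,0]},{"dp":[-0.01,0.25,0],"angular":[0,0,0]},{"dp":[-0.01,0.25,0],"angular":[0,0,0]},{"dp":[-0.01,0.25,0],"angular":[0,0,0]},{"dp":[-0.01,0.25,0],"angular":[0,0,0]},{"dp":[-0.01,0.25,0],"angular":[0,0,0]}]'; python3 -c "
from h import *
delta(tcp(-.0005,.072,-.001),RT)"
```

```text
t: 13.4
tcp_pos: [0.5564, 0.0133, 0.1371]
tool_rot: [0.965, 0.018, 0.26, -0.003]
force: [-8.9, -0.6, 11.7]
finger_gap: 0.248
gripper_force: 81.0
pos [0.5564 0.0133 0.1371] need dp(30mm) [-0.08  2.28  0.03] rot deg [0.16 0.2  0.1 ] F [-8.9 -0.6 11.7] t 13.4
```

```bash
python3 -m crank '[{"dp":[-0.01,0.25,0],"angular":[0,0,0]},{"dp":[-0.01,0.25,0],"angular":[0,0,0]},{"dp":[-0.01,0.25,0],"angular":[0,0,0]},{"dp":[-0.01,0.25,0],"angular":[0,0,0]},{"dp":[-0.01,0.25,0],"angular":[0,0,0]},{"dp":[-0.01,0.25,0],"angular":[0,0,0]},{"dp":[-0.01,0.25,0],"angular":[0,0,0]},{"dp":[-0.01,0.25,0],"angular":[0,0,0]},{"dp":[-0.01,0.25,0],"angular":[0,0,0]},{"dp":[-0.004,0.1,0],"angular":[0,0,0]},{"dp":[0,0,0],"angular":[0,0,0]}]'; python3 -c "
from h import *
delta(tcp(-.0005,.072,-.001),RT)"
```

```text
t: 14.5
tcp_pos: [0.5532, 0.0853, 0.137]
tool_rot: [0.965, 0.02, 0.26, -0.005]
force: [-8.9, 0.7, 10.0]
finger_gap: 0.243
gripper_force: 81.1
pos [0.5532 0.0853 0.137 ] need dp(30mm) [ 0.03 -0.12  0.03] rot deg [ 0.02  0.18 -0.08] F [-8.9  0.7 10. ] t 14.5
```

Now a second, slightly firmer pass back.

```bash
python3 -m crank '[{"dp":[0.012,0,-0.02],"angular":[0,0,0]},{"dp":[0.006,-0.15,0],"angular":[0,0,0]},{"dp":[0.012,-0.3,0],"angular":[0,0,0]},{"dp":[0.012,-0.3,0],"angular":[0,0,0]},{"dp":[0.012,-0.3,0],"angular":[0,0,0]},{"dp":[0.012,-0.3,0],"angular":[0,0,0]},{"dp":[0.012,-0.3,0],"angular":[0,0,0]},{"dp":[0.012,-0.3,0],"angular":[0,0,0]},{"dp":[0.012,-0.3,0],"angular":[0,0,0]},{"dp":[0.012,-0.3,0],"angular":[0,0,0]},{"dp":[0.012,-0.3,0],"angular":[0,0,0]},{"dp":[0.012,-0.3,0],"angular":[0,0,0]},{"dp":[0.012,-0.3,0],"angular":[0,0,0]},{"dp":[0.012,-0.3,0],"angular":[0,0,0]},{"dp":[0.012,-0.3,0],"angular":[0,0,0]},{"dp":[0.012,-0.3,0],"angular":[0,0,0]},{"dp":[0.012,-0.3,0],"angular":[0,0,0]},{"dp":[0.012,-0.3,0],"angular":[0,0,0]}]'; python3 -m crank '[{"dp":[-0.2,-0.1,0.35],"angular":[0,0,0]},{"dp":[-0.5,-0.1,0.85],"angular":[0,0,0]},{"dp":[-0.3,-0.3,0.5],"angular":[0,0,0]},{"dp":[0,0,0],"angular":[0,0,0]},{"dp":[0,0,0],"angular":[0,0,0]}]'
python3 - <<'E'
from h import *
from station import sense, vision
s=sense();d=vision.snapshot("wrist");d["tp"]=s["tcp_pos"];d["tr"]=s["tool_rot"];np.savez("/tmp/w5.npz",**d)
C=cloud(d,wpose(d));q=(C-O)@S;m=d["image"].min(-1)>165
for y in(-70,-42,-14,14,42,70,-92,):
    k=(abs(q[...,1]*1e3-y)<8)&(abs(q[...,0])<.008)&(abs(q[...,2])<.012);print(y,k.sum(),np.median(q[k][:,2])*1e3 if k.any() else None)
for xx in(15.5,-15.5):
    k=(abs(q[...,1])<.06)&(abs(q[...,0]*1e3-xx)<2)&(abs(q[...,2])<.012);print("rail",k.sum(),np.median(q[k][:,2])*1e3)
delta([.467,-.3313,.2],tiltrot(-6));cv2.imwrite("pics/w5.png",d["image"])
E
```

```text
t: 16.3
tcp_pos: [0.5598, -0.0635, 0.1372]
tool_rot: [0.965, 0.02, 0.261, -0.005]
force: [-11.0, 0.9, 16.4]
finger_gap: 0.249
gripper_force: 81.7
t: 16.8
tcp_pos: [0.5312, -0.0793, 0.1868]
tool_rot: [0.965, 0.019, 0.261, -0.005]
force: [0.3, 0.1, -2.5]
finger_gap: 0.25
gripper_force: 79.0
-70 354 -1.118764634797608
-42 357 -1.1549456651585417
-14 354 -1.1517468006291784
14 350 -1.1201271468542737
42 355 -1.1445398849987234
70 352 -1.1461360128997367
-92 349 -1.2741134349278116
rail 888 -1.7412147590719145
rail 856 -1.6904856329861573
pos [ 0.5311 -0.079   0.1862] need dp(30mm) [-2.14 -8.41  0.46] rot deg [ 0.01  0.18 -8.26] F [-0.1  0.5 -2.9] t 16.85
```

All six segments read level with the end block. Checking whether the roller slipped in the grip while heading back.

```bash
python3 -m crank '[{"dp":[-0.2,-0.5,0.8],"angular":[0,0,-2.1]},{"dp":[-0.2,-0.8,0.8],"angular":[0,0,-2.1]},{"dp":[-0.2,-0.9,0.5],"angular":[0,0,-2.1]},{"dp":[-0.2,-0.9,0],"angular":[0,0.2,-2]},{"dp":[-0.2,-0.9,0],"angular":[0,0,0]},{"dp":[-0.2,-0.9,0],"angular":[0,0,0]},{"dp":[-0.2,-0.9,0],"angular":[0,0,0]},{"dp":[-0.2,-0.9,0],"angular":[0,0,0]},{"dp":[-0.2,-0.9,0],"angular":[0,0,0]},{"dp":[-0.3,-0.8,0],"angular":[0,0,0]},{"dp":[0,0,0],"angular":[0,0,0]},{"dp":[0,0,0],"angular":[0,0,0]}]'
python3 - <<'E'
from h import *
delta([.467,-.3313,.2],tiltrot(-6));delta([.467,-.3313,.1097],tiltrot(-6))
for n in("w4","w5"):
    d=np.load(f"/tmp/{n}.npz") ;M=d["mount"];dd={k:d[k] for k in d.files};q=cloud(dd,M)
    print(n,[ (q[v,261]*1e3).round(1).tolist() for v in(200,205,225,240,260,280,300,320)]);print([ (q[v,[240,282],1]*1e3).round(1).tolist() for v in(280,310)])
a,b=[np.load(f"/tmp/{n}.npz")["image"][190:330,225:298].astype(float) for n in("w4","w5")]
g=lambda i:cv2.cvtColor(i.astype(np.uint8),cv2.COLOR_BGR2GRAY).astype(float)
print(cv2.phaseCorrelate(g(a),g(b)), cv2.phaseCorrelate(g(a)[:40],g(b)[:40]),cv2.phaseCorrelate(g(a)[70:],g(b)[70:]))
E
```

```text
t: 18.05
tcp_pos: [0.4678, -0.3307, 0.2483]
tool_rot: [0.965, -0.051, 0.258, 0.013]
force: [0.5, 0.4, -2.6]
finger_gap: 0.25
gripper_force: 79.3
pos [ 0.4678 -0.3307  0.2483] need dp(30mm) [-0.03 -0.02 -1.61] rot deg [-0.11 -0.08  0.03] F [ 0.5  0.4 -2.6] t 18.05
pos [ 0.4678 -0.3307  0.2483] need dp(30mm) [-0.03 -0.02 -4.62] rot deg [-0.11 -0.08  0.03] F [ 0.5  0.4 -2.6] t 18.05
w4 [[11.6, -0.8, 59.8], [11.6, -0.8, 51.5], [11.6, -0.8, 24.0], [11.4, -0.8, 8.5], [11.8, -0.8, -9.4], [8.4, -0.8, -17.6], [0.2, -0.8, -17.5], [-7.6, -0.8, -18.5]]
[[-8.2, 6.6], [-8.4, 6.7]]
w5 [[11.2, -0.8, 61.0], [11.7, -0.8, 51.2], [11.5, -0.8, 24.3], [11.7, -0.8, 7.7], [12.0, -0.8, -9.7], [8.9, -0.8, -18.4], [0.6, -0.8, -18.2], [-8.3, -0.8, -17.7]]
[[-8.3, 6.6], [-8.4, 6.8]]
((0.5561428233043415, -0.026805637930408466), 0.8720821133270574) ((0.5064220359335252, 0.04230967846787692), 0.9391594186895431) ((0.43492955218736995, -0.011356328641106472), 0.9431502162452733)
```

No slip. Lowering into the rest.

```bash
python3 -m crank '[{"dp":[-0.02,-0.02,-0.7],"angular":[0,0,0]},{"dp":[0,0,-0.8],"angular":[-0.1,-0.1,0]},{"dp":[0,0,-0.8],"angular":[0,0,0]},{"dp":[0,0,-0.7],"angular":[0,0,0]},{"dp":[0,0,-0.6],"angular":[0,0,0]},{"dp":[0,0,-0.4],"angular":[0,0,0]},{"dp":[0,0,-0.3],"angular":[0,0,0]},{"dp":[0,0,-0.15],"angular":[0,0,0]},{"dp":[0,0,0],"angular":[0,0,0]},{"dp":[0,0,0],"angular":[0,0,0]}]'; python3 -c "
from h import *
delta([.467,-.3313,.1097],tiltrot(-6))"
```

```text
t: 19.05
tcp_pos: [0.4676, -0.3312, 0.1163]
tool_rot: [0.964, -0.05, 0.259, 0.015]
force: [-0.2, 0.2, -1.1]
finger_gap: 0.251
gripper_force: 79.4
pos [ 0.4676 -0.3312  0.1163] need dp(30mm) [-0.02 -0.   -0.22] rot deg [ 0.16  0.09 -0.01] F [-0.2  0.2 -1.1] t 19.05
```

```bash
python3 -m crank '[{"dp":[-0.01,0,-0.07],"angular":[0.1,0,0]},{"dp":[0,0,-0.07],"angular":[0,0,0]},{"dp":[-0.01,0,-0.05],"angular":[0,0,0]},{"dp":[0,0,0],"angular":[0,0,0]},{"dp":[0,0,0],"angular":[0,0,0]}]'; python3 -c "
from h import *
delta([.467,-.3313,.1097],tiltrot(-6))"
```

```text
t: 19.55
tcp_pos: [0.4666, -0.3319, 0.1105]
tool_rot: [0.964, -0.051, 0.259, 0.014]
force: [0.6, -0.0, -1.9]
finger_gap: 0.25
gripper_force: 79.4
pos [ 0.4666 -0.3319  0.1105] need dp(30mm) [ 0.01  0.02 -0.03] rot deg [0.06 0.09 0.05] F [ 0.6 -0.  -1.9] t 19.55
```

```bash
python3 -m crank '[{"dp":[0.01,0.02,-0.03],"angular":[0,0,0]},{"dp":[0,0,0],"angular":[0,0,0]},{"dp":[0,0,0],"angular":[0,0,0]}]'; python3 -m crank '[{"dp":[0,0,0],"angular":[0,0,0]},{"dp":[0,0,0],"angular":[0,0,0]},{"dp":[0,0,0],"angular":[0,0,0]},{"dp":[0,0,0],"angular":[0,0,0]},{"dp":[0,0,0],"angular":[0,0,0]},{"dp":[0,0,0],"angular":[0,0,0]},{"dp":[0,0,0],"angular":[0,0,0]},{"dp":[0,0,0],"angular":[0,0,0]}]' 0
python3 -m crank '[{"dp":[-0.13,0.01,0.23],"angular":[0,0,0]},{"dp":[-0.26,0.03,0.45],"angular":[0,0,0]},{"dp":[-0.26,0.03,0.45],"angular":[0,0,0]},{"dp":[-0.26,0.03,0.45],"angular":[0,0,0]},{"dp":[-0.26,0.02,0.45],"angular":[0,0,0]},{"dp":[0,0,0.4],"angular":[0,0,0]},{"dp":[0,0,0],"angular":[0,0,0]}]'
python3 - <<'E'
from h import *
from station import sense, vision
s=sense();d=vision.snapshot("wrist");d["tp"]=s["tcp_pos"];d["tr"]=s["tool_rot"];np.savez("/tmp/w6.npz",**d)
C=cloud(d,wpose(d));q=(C-np.array([.4675,-.3295,.110]))@tiltrot(-6).as_matrix()
k=(abs(q[...,2]+.0184)<.005)&(abs(q[...,0])<.02)&(abs(q[...,1])<.02);X=q[k]*1e3;print(len(X),X.min(0),X.max(0),np.median(X,0))
im=np.hstack([np.load("/tmp/w3.npz")["image"][120:280,180:340],d["image"][120:280,180:340]]);cv2.imwrite("pics/w6.png",cv2.resize(im,(800,400)))
delta(tcp(0,.09,.1,0),RT)
# lever from w4/w5 views
d5=np.load("/tmp/w5.npz");P=wpose(d5);C=(cloud(d5,P)-O)@S
k=(C[...,1]>.085)&(C[...,1]<.16)&(abs(C[...,0])<.025)&(C[...,2]>.012)&(C[...,2]<.08);X=C[k];print(len(X));h=X[X[:,2]>.03];print(h.min(0),h.max(0),h.mean(0))
E
```

```text
t: 19.85
tcp_pos: [0.467, -0.3313, 0.1098]
tool_rot: [0.964, -0.051, 0.259, 0.014]
force: [-1.6, 0.3, 1.0]
finger_gap: 0.251
gripper_force: 80.0
t: 20.65
tcp_pos: [0.467, -0.3311, 0.1096]
tool_rot: [0.964, -0.051, 0.259, 0.014]
force: [-0.0, 0.2, -0.1]
finger_gap: 1.003
gripper_force: 0.0
t: 21.35
tcp_pos: [0.4318, -0.3282, 0.1843]
tool_rot: [0.964, -0.05, 0.26, 0.016]
force: [0.2, 0.1, 0.4]
finger_gap: 1.0
gripper_force: 0.0
1417 [-13.84769722  -9.73227814 -20.37081292] [ 11.45440645  12.29007014 -13.42357968] [ -0.03566674   1.22090134 -18.01600845]
pos [ 0.4318 -0.328   0.1835] need dp(30mm) [ 3.94 14.25 -1.3 ] rot deg [0.18 0.15 8.29] F [-0.4  0.5 -0.3] t 21.4
585Traceback (most recent call last):
  File "<stdin>", line 10, in <module>
    return umr_minimum(a, axis, None, out, keepdims, initial, where)
ValueError: zero-size array to reduction operation minimum which has no identity
```

View pics/w6.png

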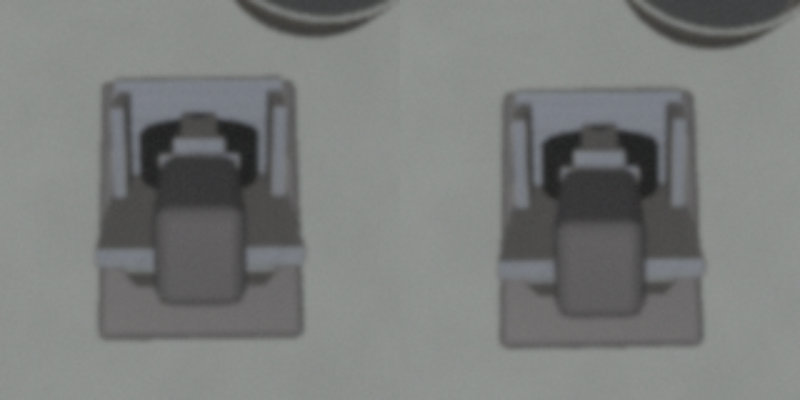

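Roller is home, same as before (pictures match). Now to the lever: close the gripper and move to the outer side of it.

```bash
python3 -m crank '[{"dp":[0,0.3,0.9],"angular":[0,0,2]},{"dp":[0,0.8,0.9],"angular":[0,0,2]},{"dp":[0.2,1,0.7],"angular":[0,0,2]},{"dp":[0.2,1,0],"angular":[0,0,2.2]},{"dp":[0.2,1,0],"angular":[0,0,0]},{"dp":[0.2,1,0],"angular":[0,0,0]},{"dp":[0.2,1,0],"angular":[0,0,0]},{"dp":[0.2,1,0],"angular":[0,0,0]},{"dp":[0.2,1,0],"angular":[0,0,0]},{"dp":[0.2,1,0],"angular":[0,0,0]},{"dp":[0.2,1,0],"angular":[0,0,0]},{"dp":[0.2,1,0],"angular":[0,0,0]},{"dp":[0,1,0],"angular":[0,0,0]},{"dp":[0,1,0],"angular":[0,0,0]},{"dp":[0,1,0],"angular":[0,0,0]},{"dp":[0,1,0],"angular":[0,0,0]},{"dp":[0,1,0],"angular":[0,0,0]},{"dp":[0,0,0],"angular":[0,0,0]},{"dp":[0,0,0],"angular":[0,0,0]}]' 1 30
python3 - <<'E'
from h import *
from station import sense, vision
s=sense();d=vision.snapshot("wrist");d["tp"]=s["tcp_pos"];d["tr"]=s["tool_rot"];np.savez("/tmp/w7.npz",**d)
delta(tcp(0,.17,.10,.017),RT)
C=(cloud(d,wpose(d))-O)@S
k=(C[...,1]>.06)&(C[...,1]<.16)&(abs(C[...,0])<.02)&(C[...,2]>.02)&(C[...,2]<.08);X=C[k]*1e3;print(len(X))
if len(X):print(np.percentile(X,[2,50,98],axis=0))
cv2.imwrite("pics/w7.png",d["image"])
E
```

```text
t: 23.3
tcp_pos: [0.4912, 0.1561, 0.2567]
tool_rot: [0.966, 0.02, 0.259, -0.005]
force: [-0.6, -0.4, -0.1]
finger_gap: -0.003
gripper_force: 0.0
pos [0.4913 0.1553 0.2568] need dp(30mm) [ 1.57  0.79 -3.25] rot deg [ 0.06 -0.01  0.05] F [-0.3  0.  -0.8] t 23.35
293
[[ -7.51645166 109.19155172  26.05719922]
 [  0.73882152 115.40043168  58.5298483 ]
 [  5.7919778  122.18589017  61.25241144]]
```

View pics/w7.png

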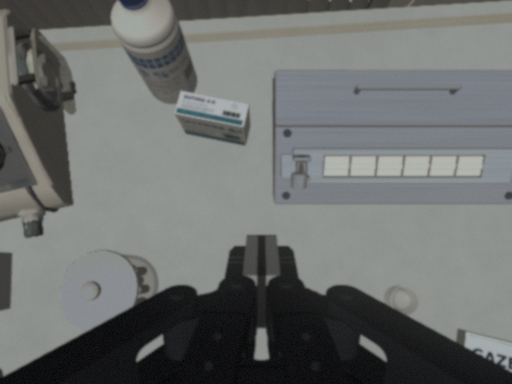

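The lever tip bar spans y 109–122 mm with its top at z 60, i.e. an angle of about 1.73 rad. In the picture the lever is at (300,170) and the closed fingertips at (261,245). I'll go to its outer side.

```bash
python3 -m crank '[{"dp":[0.3,0.05,-0.6],"angular":[0,0,0]},{"dp":[0.35,0.05,-0.7],"angular":[0,0,0]},{"dp":[0.35,0.05,-0.7],"angular":[0,0,0]},{"dp":[0.35,0.04,-0.7],"angular":[0,0,0]},{"dp":[0.24,0,-0.55],"angular":[0,0,0]},{"dp":[0.3,0,-0.5],"angular":[0,0,0]},{"dp":[0.3,0.02,-0.5],"angular":[0,0,0]},{"dp":[0.25,0.01,-0.47],"angular":[0,0,0]},{"dp":[0,0,0],"angular":[0,0,0]},{"dp":[0,0,0],"angular":[0,0,0]}]'
python3 - <<'E'
from h import *
from station import sense
delta(tcp(0,.152,.049,.017),RT)
for th in(1.73,1.5,1.3,1.1,.95,.85):
    y=.108-.046*np.cos(th)+.007+.0145;z=.009+.046*np.sin(th)-.005;print(th,round(y*1e3),round(z*1e3),((tcp(0,y,z,.017)-sense()["tcp_pos"])/.03).round(2))
E
```

```text
t: 24.35
tcp_pos: [0.5604, 0.1598, 0.1258]
tool_rot: [0.966, 0.017, 0.259, -0.003]
force: [0.2, 0.4, 0.0]
finger_gap: 0.001
gripper_force: 0.0
pos [0.5604 0.1598 0.1258] need dp(30mm) [ 0.14  0.07 -0.35] rot deg [0.16 0.05 0.27] F [0.2 0.4 0. ] t 24.35
1.73 137 49 [ 0.15 -0.43 -0.34]
1.5 126 50 [ 0.16 -0.78 -0.33]
1.3 117 48 [ 0.19 -1.08 -0.37]
1.1 109 45 [ 0.26 -1.37 -0.47]
0.95 103 41 [ 0.33 -1.56 -0.57]
0.85 99 39 [ 0.38 -1.68 -0.65]
```

```bash
python3 -m crank '[{"dp":[0.08,0,-0.2],"angular":[0,0,0]},{"dp":[0.06,-0.1,-0.14],"angular":[0,0,0]},{"dp":[0,-0.13,0],"angular":[0,0,0]},{"dp":[0,-0.15,0],"angular":[0,0,0]},{"dp":[0,-0.12,0],"angular":[0,0,0]},{"dp":[0.01,-0.14,0],"angular":[0,0,0]},{"dp":[0.01,-0.14,0.01],"angular":[0,0,0]},{"dp":[0.01,-0.15,-0.02],"angular":[0,0,0]},{"dp":[0.02,-0.15,-0.02],"angular":[0,0,0]},{"dp":[0.03,-0.15,-0.05],"angular":[0,0,0]},{"dp":[0.03,-0.14,-0.05],"angular":[0,0,0]},{"dp":[0,-0.05,0],"angular":[0,0,0]},{"dp":[0,0,0],"angular":[0,0,0]}]'
python3 - <<'E'
from h import *
from station import sense,vision
s=sense();print(instrip(s["tcp_pos"]),s["force"])
d=vision.snapshot("wrist");d["tp"]=s["tcp_pos"];d["tr"]=s["tool_rot"];np.savez("/tmp/w8.npz",**d)
C=(cloud(d,wpose(d))-O)@S
k=(C[...,1]>.03)&(C[...,1]<.16)&(abs(C[...,0])<.012)&(C[...,2]>.02)&(C[...,2]<.068);X=C[k]*1e3;print(len(X))
if len(X):print(np.percentile(X,[2,50,98],axis=0))
E
```

```text
t: 25.65
tcp_pos: [0.5705, 0.1211, 0.115]
tool_rot: [0.966, 0.017, 0.256, 0.001]
force: [0.3, 0.4, 0.2]
finger_gap: -0.001
gripper_force: 0.2
[0.00370973 0.11077501 0.06370348] [0.31689327 0.44097311 0.22326492]
1664
[[ -6.00628327  86.47342007  22.94530478]
 [  5.46655513  96.63239665  56.37964267]
 [ 10.99239941 124.08206869  67.28981458]]
```

```bash
python3 -m crank '[{"dp":[-0.3,0.1,0.5],"angular":[0,0,0]},{"dp":[-0.5,0.1,0.87],"angular":[0,0,0]},{"dp":[0,0,0],"angular":[0,0,0]},{"dp":[0,0,0],"angular":[0,0,0]}]'
python3 - <<'E'
from h import *
from station import sense,vision
s=sense();print(instrip(s["tcp_pos"]))
d=vision.snapshot("wrist");d["tp"]=s["tcp_pos"];d["tr"]=s["tool_rot"]
C=(cloud(d,wpose(d))-O)@S
k=(C[...,1]>.03)&(C[...,1]<.16)&(abs(C[...,0])<.012)&(C[...,2]>.008)&(C[...,2]<.072);X=C[k]*1e3;print(len(X))
for y in range(40,140,4):
    z=X[abs(X[:,1]-y)<2];print(y,len(z),z[:,2].max().round(1) if len(z) else '')
for th in(1.1,.9,.7,.5,.3,.15,0,-.03):
    y=.108-.046*np.cos(th);z=.016+.046*np.sin(th);print(th,round(y*1e3),round(z*1e3),((tcp(0,y,z,.017)-s["tcp_pos"])/.03).round(2))
print((RT*R.from_quat(s["tool_rot"]).inv()).as_rotvec(degrees=True))
E
```

```text
t: 26.1
tcp_pos: [0.5541, 0.1251, 0.1361]
tool_rot: [0.965, 0.016, 0.262, 0.004]
force: [0.0, 0.3, 0.4]
finger_gap: -0.001
gripper_force: 0.0
[0.00019232 0.11548932 0.09007318]
1999
40 0 
44 0 
48 0 
52 0 
56 0 
60 0 
64 0 
68 0 
72 0 
76 0 
80 0 
84 15 53.3
88 190 58.4
92 265 59.2
96 335 58.6
100 333 56.0
104 271 30.9
108 267 21.4
112 227 14.8
116 96 15.2
120 0 
124 0 
128 0 
132 0 
136 0 
1.1 87 57 [ 0.3  -0.93 -0.47]
0.9 79 52 [ 0.39 -1.19 -0.61]
0.7 73 46 [ 0.51 -1.4  -0.8 ]
0.5 68 38 [ 0.64 -1.57 -1.01]
0.3 64 30 [ 0.79 -1.68 -1.26]
0.15 63 23 [ 0.9  -1.73 -1.45]
0 62 16 [ 1.01 -1.74 -1.65]
-0.03 62 15 [ 1.04 -1.74 -1.69]
[0.86759964 0.37244766 0.54515591]
```

```bash
python3 -m crank '[{"dp":[0.2,0,-0.35],"angular":[0.8,0.3,0.5]},{"dp":[0.2,0,-0.34],"angular":[0,0,0]},{"dp":[0.007,-0.18,0],"angular":[0,0,0]},{"dp":[0.03,-0.14,-0.043],"angular":[0,0,0]},{"dp":[0.03,-0.14,-0.043],"angular":[0,0,0]},{"dp":[0.047,-0.12,-0.072],"angular":[0,0,0]},{"dp":[0.047,-0.12,-0.072],"angular":[0,0,0]},{"dp":[0,0,0],"angular":[0,0,0]},{"dp":[0,0,0],"angular":[0,0,0]}]'; python3 -c "
from h import *
from station import sense
print(instrip(sense()['tcp_pos'])*1e3)"
python3 -m crank '[{"dp":[-0.1,0.1,0.17],"angular":[0,0,0]},{"dp":[-0.4,0,0.7],"angular":[0,0,0]},{"dp":[0,0,0],"angular":[0,0,0]},{"dp":[0,0,0],"angular":[0,0,0]}]'
python3 - <<'E'
from h import *
from station import sense,vision
s=sense();print(instrip(s["tcp_pos"])*1e3)
d=vision.snapshot("wrist");d["tp"]=s["tcp_pos"];d["tr"]=s["tool_rot"]
C=(cloud(d,wpose(d))-O)@S
k=(C[...,1]>.03)&(C[...,1]<.16)&(abs(C[...,0])<.012)&(C[...,2]>.008)&(C[...,2]<instrip(s["tcp_pos"])[2]-.02);X=C[k]*1e3;print(len(X))
for y in range(60,120,4):
    z=X[abs(X[:,1]-y)<2];print(y,len(z),z[:,2].max().round(1) if len(z) else '')
for th in(1,.9,.8,.7,.5,.3,.15,0):
    y=.108-.046*np.cos(th);z=.016+.046*np.sin(th);print(th,round(y*1e3),round(z*1e3),((tcp(0,y,z,.017)-s["tcp_pos"])/.03).round(2))
print((RT*R.from_quat(s["tool_rot"]).inv()).as_rotvec(degrees=True))
E
```

```text
t: 27.05
tcp_pos: [0.5739, 0.1106, 0.113]
tool_rot: [0.967, 0.016, 0.255, 0.005]
force: [0.0, 0.4, -0.1]
finger_gap: 0.006
gripper_force: 0.0
[  5.26211173 100.18651809  60.46252407]
t: 27.45
tcp_pos: [0.564, 0.1141, 0.1274]
tool_rot: [0.966, 0.016, 0.258, 0.007]
force: [0.4, 0.5, -1.0]
finger_gap: -0.003
gripper_force: 0.0
[  4.0261588  104.03945116  77.78126585]
2185
60 0 
64 0 
68 0 
72 0 
76 97 51.6
80 261 54.2
84 292 53.7
88 264 52.5
92 187 37.5
96 132 32.6
100 162 26.7
104 223 20.5
108 231 15.3
112 237 15.7
116 99 15.3
1 83 55 [ 0.01 -0.7  -0.24]
0.9 79 52 [ 0.06 -0.82 -0.32]
0.8 76 49 [ 0.12 -0.93 -0.41]
0.7 73 46 [ 0.18 -1.03 -0.5 ]
0.5 68 38 [ 0.31 -1.2  -0.72]
0.3 64 30 [ 0.46 -1.32 -0.97]
0.15 63 23 [ 0.57 -1.36 -1.16]
0 62 16 [ 0.68 -1.38 -1.36]
[ 1.26654756 -0.09291313  0.73358996]
```

```bash
python3 -m crank '[{"dp":[-0.06,-0.35,-0.06],"angular":[0.6,0,0.4]},{"dp":[0,-0.35,-0.06],"angular":[0.6,0,0.3]},{"dp":[0,0,0],"angular":[0,0,0]},{"dp":[0.07,-0.03,-0.12],"angular":[0,0,0]},{"dp":[0.05,-0.09,-0.08],"angular":[0,0,0]},{"dp":[0.06,-0.11,-0.09],"angular":[0,0,0]},{"dp":[0.06,-0.1,-0.09],"angular":[0,0,0]},{"dp":[0.06,-0.09,-0.11],"angular":[0,0,0]},{"dp":[0.07,-0.08,-0.11],"angular":[0,0,0]},{"dp":[0.08,-0.06,-0.12],"angular":[0,0,0]},{"dp":[0.07,-0.06,-0.13],"angular":[0,0,0]},{"dp":[0,0,0],"angular":[0,0,0]},{"dp":[0,0,0],"angular":[0,0,0]}]'
python3 - <<'E'
from h import *
from station import sense
s=sense();print(instrip(s["tcp_pos"])*1e3,S.T@s["force"])
for th in(.3,.15,0): delta(tcp(0,.108-.046*np.cos(th),.016+.046*np.sin(th),.017),RT)
E
```

```text
t: 28.8
tcp_pos: [0.5827, 0.0875, 0.1042]
tool_rot: [0.968, 0.014, 0.251, 0.014]
force: [-0.1, 0.1, -0.5]
finger_gap: -0.001
gripper_force: 0.0
[ 7.69807045 76.76235777 48.91615689] [-0.32355337  0.09696679 -0.38997833]
pos [0.5827 0.0875 0.1042] need dp(30mm) [-0.17 -0.43 -0.2 ] rot deg [ 1.97 -0.83  1.12] F [-0.1  0.1 -0.5] t 28.8
pos [0.5827 0.0875 0.1042] need dp(30mm) [-0.05 -0.48 -0.39] rot deg [ 1.97 -0.83  1.12] F [-0.1  0.1 -0.5] t 28.8
pos [0.5827 0.0875 0.1042] need dp(30mm) [ 0.06 -0.49 -0.59] rot deg [ 1.97 -0.83  1.12] F [-0.1  0.1 -0.5] t 28.8
```

```bash
python3 -c "
from station import sense
s=sense();print(s['q'].round(3) if hasattr(s['q'],'round') else s['q'],s['ft_torque'],s['tau'])"
```

```text
[-0.04   0.639  1.993 -0.571  0.     2.073] [0.02686487 0.22353172 0.05870886] [-3.50660447e-02 -3.79778516e+01 -6.80810273e+00 -4.91861265e-04
 -1.42327733e+00  1.87035184e-04]
```

Joint 5 is at its lower limit (0), so the 30° tilt can't be held this low. I'll back up and use a tilt of about 14°.

```bash
cat >> h.py <<'E'
R14=tiltrot(YAW,14)
def tip(y,z,x=0): return O+S@[x,y,z]-.017*R14.as_matrix()[:,2]
E
python3 -m crank '[{"dp":[-0.3,0,0.5],"angular":[0.5,3,0.3]},{"dp":[-0.3,0,0.5],"angular":[0.5,4,0.3]},{"dp":[-0.1,0,0.2],"angular":[0.5,4,0.3]},{"dp":[0,0,0],"angular":[0.4,4,0.2]},{"dp":[0,0,0],"angular":[0,0,0]},{"dp":[0,0,0],"angular":[0,0,0]}]'
python3 - <<'E'
from h import *
from station import sense,vision
s=sense();T=R.from_quat(s["tool_rot"]).as_matrix();print("tip",instrip(s["tcp_pos"]+.017*T[:,2])*1e3,s["q"])
d=vision.snapshot("wrist");d["tp"]=s["tcp_pos"];d["tr"]=s["tool_rot"]
C=(cloud(d,wpose(d))-O)@S
k=(C[...,1]>.03)&(C[...,1]<.16)&(abs(C[...,0])<.012)&(C[...,2]>.003)&(C[...,2]<.055);X=C[k]*1e3
for y in range(44,112,4):
    z=X[abs(X[:,1]-y)<2];print(y,len(z),z[:,2].max().round(1) if len(z) else '')
for th in(1,.8,.6,.5,.4,.3,.15,0): delta(tip(.108-.046*np.cos(th),.016+.046*np.sin(th)),R14)
E
```

```text
t: 29.4
tcp_pos: [0.5711, 0.0796, 0.125]
tool_rot: [0.988, 0.016, 0.154, 0.013]
force: [-0.6, -0.8, -0.8]
finger_gap: -0.001
gripper_force: 0.0
tip [ 4.15704721 68.79224569 56.22191853] [-0.05300828  0.57776714  1.87803673 -0.011924    0.37618336  1.49576017]
44 0 
48 0 
52 0 
56 0 
60 118 31.0
64 186 32.3
68 198 32.6
72 176 30.9
76 175 23.9
80 161 22.0
84 158 20.6
88 157 19.3
92 155 17.5
96 149 16.0
100 249 14.7
104 313 14.9
108 286 15.0
pos [0.5703 0.0797 0.1245] need dp(30mm) [-0.05  0.45 -0.09] rot deg [1.61 3.62 0.6 ] F [-1.1 -0.5  0.2] t 29.45
pos [0.5703 0.0797 0.1245] need dp(30mm) [ 0.06  0.22 -0.25] rot deg [1.61 3.62 0.6 ] F [-1.1 -0.5  0.2] t 29.45
pos [0.5703 0.0797 0.1245] need dp(30mm) [ 0.18  0.03 -0.46] rot deg [1.61 3.62 0.6 ] F [-1.1 -0.5  0.2] t 29.45
pos [0.5703 0.0797 0.1245] need dp(30mm) [ 0.25 -0.05 -0.57] rot deg [1.61 3.62 0.6 ] F [-1.1 -0.5  0.2] t 29.45
pos [0.5703 0.0797 0.1245] need dp(30mm) [ 0.32 -0.12 -0.69] rot deg [1.61 3.62 0.6 ] F [-1.1 -0.5  0.2] t 29.45
pos [0.5703 0.0797 0.1245] need dp(30mm) [ 0.39 -0.16 -0.81] rot deg [1.61 3.62 0.6 ] F [-1.1 -0.5  0.2] t 29.45
pos [0.5703 0.0797 0.1245] need dp(30mm) [ 0.51 -0.21 -1.01] rot deg [1.61 3.62 0.6 ] F [-1.1 -0.5  0.2] t 29.45
pos [0.5703 0.0797 0.1245] need dp(30mm) [ 0.62 -0.22 -1.21] rot deg [1.61 3.62 0.6 ] F [-1.1 -0.5  0.2] t 29.45
```

Lever is now at about 0.35 rad. Pressing down along its arc.

```bash
python3 -m crank '[{"dp":[0.16,-0.06,-0.3],"angular":[0.8,1.8,0.3]},{"dp":[0.16,-0.06,-0.35],"angular":[0.8,1.8,0.3]},{"dp":[0.07,-0.04,-0.14],"angular":[0,0,0]},{"dp":[0.06,-0.03,-0.11],"angular":[0,0,0]},{"dp":[0.06,-0.02,-0.11],"angular":[0,0,0]},{"dp":[0.05,-0.01,-0.1],"angular":[0,0,0]},{"dp":[0,0,0],"angular":[0,0,0]},{"dp":[0,0,0],"angular":[0,0,0]}]'
python3 - <<'E'
from h import *
from station import sense
s=sense();T=R.from_quat(s["tool_rot"]).as_matrix();print("tip",instrip(s["tcp_pos"]+.017*T[:,2])*1e3,S.T@s["force"],s["q"][4])
delta(tip(.062,.016),R14)
E
```

```text
t: 30.25
tcp_pos: [0.5874, 0.0734, 0.0915]
tool_rot: [0.992, 0.019, 0.122, -0.003]
force: [-0.1, -0.7, 0.6]
finger_gap: -0.0
gripper_force: 0.1
tip [ 0.2153271  62.43941425 19.48101375] [ 0.16966569 -0.68118949  0.59967696] 0.43007499601311827
pos [0.5874 0.0734 0.0915] need dp(30mm) [ 0.05 -0.01 -0.1 ] rot deg [-0.01 -0.01 -0.  ] F [-0.1 -0.7  0.6] t 30.25
```

```bash
python3 -m crank '[{"dp":[0.03,0,-0.05],"angular":[0,0,0]},{"dp":[0.02,0,-0.04],"angular":[0,0,0]},{"dp":[0,0,0],"angular":[0,0,0]},{"dp":[0,0,0],"angular":[0,0,0]}]'; python3 -c "
from h import *
from station import sense
s=sense();T=R.from_quat(s['tool_rot']).as_matrix();print('tip',instrip(s['tcp_pos']+.017*T[:,2])*1e3,S.T@s['force'])"
python3 -m crank '[{"dp":[0.015,0,-0.025],"angular":[0,0,0]},{"dp":[0,0,0],"angular":[0,0,0]},{"dp":[0,0,0],"angular":[0,0,0]}]'; python3 -c "
from h import *
from station import sense
s=sense();T=R.from_quat(s['tool_rot']).as_matrix();print('tip',instrip(s['tcp_pos']+.017*T[:,2])*1e3,S.T@s['force'])"
```

```text
t: 30.65
tcp_pos: [0.5882, 0.0733, 0.0899]
tool_rot: [0.992, 0.02, 0.122, -0.002]
force: [-4.0, -1.5, 12.0]
finger_gap: 0.002
gripper_force: 5.9
tip [ 0.15312035 62.32237377 17.75407753] [ 2.49159881 -1.34395551 12.41680658]
t: 30.95
tcp_pos: [0.5883, 0.0732, 0.0896]
tool_rot: [0.992, 0.02, 0.121, -0.002]
force: [-7.2, -0.9, 15.4]
finger_gap: 0.003
gripper_force: 8.0
tip [ 0.09856187 62.28584096 17.43626281] [ 1.44695226 -0.60070816 16.95573542]
```

Hard stop reached at 17 N. Retreating and verifying.

```bash
python3 -m crank '[{"dp":[-0.1,0,0.3],"angular":[0,0,0]},{"dp":[-0.3,0,0.8],"angular":[0,0,0]},{"dp":[-0.4,0,1],"angular":[0,0,0]},{"dp":[-0.4,-0.3,1],"angular":[0,0,0]},{"dp":[-0.2,-0.3,0.8],"angular":[0,0,0]},{"dp":[0,0,0],"angular":[0,0,0]},{"dp":[0,0,0],"angular":[0,0,0]}]'
python3 - <<'E'
from h import *
from station import sense,vision
s=sense();print(s["tcp_pos"])
d=vision.snapshot("wrist");d["tp"]=s["tcp_pos"];d["tr"]=s["tool_rot"]
C=(cloud(d,wpose(d))-O)@S
k=(C[...,1]>-.1)&(C[...,1]<.14)&(abs(C[...,0])<.006)&(C[...,2]>-.01)&(C[...,2]<.05);X=C[k]*1e3
for y in list(range(-70,43,28))+list(range(50,112,4)):
    z=X[abs(X[:,1]-y)<2];print(y,len(z),np.median(z[:,2]).round(1) if len(z) else '')
a=vision.snapshot("scene")["image"];t=vision.snapshot("top")["image"]
o=np.zeros((600,800,3),np.uint8);o[:400,:500]=cv2.resize(d["image"],(500,375+25))
o[:300,500:]=cv2.resize(a[110:300,90:390],(300,300));o[400:,:]=cv2.resize(t[90:290,40:430],(800,200));cv2.imwrite("pics/fin.png",o)
E
```

```text
t: 31.65
tcp_pos: [0.5478, 0.0551, 0.2055]
tool_rot: [0.992, 0.019, 0.123, -0.002]
force: [-0.3, -0.7, -0.8]
finger_gap: -0.002
gripper_force: 0.0
[0.54776172 0.05511864 0.20554677]
-70 58 -0.8
-42 60 -1.0
-14 57 -1.2
14 62 -0.7
42 64 -0.7
50 67 -1.0
54 73 -1.1
58 118 12.8
62 112 14.8
66 104 12.8
70 87 9.6
74 93 9.4
78 91 9.3
82 89 9.4
86 106 9.2
90 89 9.4
94 100 9.3
98 91 9.3
102 87 10.2
106 70 13.0
110 69 13.2
```

View pics/fin.png

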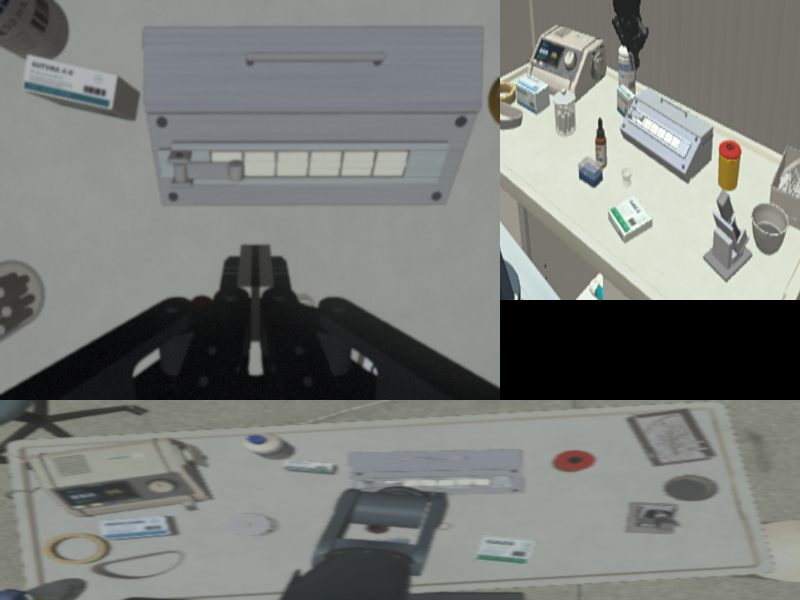

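The lever lies flat along the strip (bar level at z ≈ 9.3 over its length, tip at y = 62). The segments are flush, the roller is home, and the bystanders look undisturbed.

```bash
python3 -c "
from station import order
print(order.sign_off())"
```

```text
the job is handed in; nothing more can be done
None
```

The job is done and handed in at about 32 s: the lever already stood clear of the strip so it needed no opening, all six segments are flush, the roller is back in its rest, and the lever is fully down over the strip.

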